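# Lock the gear unit's deep cam with the T-key

### The arm

A 6-joint arm with a two-finger parallel gripper is mounted at the origin on the work surface. World frame = base frame: x ahead of the robot, y to its left, z up, the work surface at z = 0. Lengths are in m, angles in degrees, forces in N, time in s.
With the tool pointing down it reaches from about 0.325 to 0.775 m from the base axis. Payload 9.3 kg.
Tool frame: the origin (TCP) lies midway between the tips of the shut fingers; the grasp point (between the pads) lies 19 mm behind it (ctrl.hold_point_z is the distance from the TCP to the grasp point, in m); z points along the fingers, y is the line along which they close (so a half turn about z gives the same grasp; the last joint's range is limited). The gripper opens to 85 mm and grips with 20 to 120 N. Pads are 22 mm wide; open, the fingers measure 114 mm over their backs; the gripper's body (76 mm by 85 mm) begins 54 mm behind the grasp point. The pads swing forward as they close: fully open they stand 13 mm farther back than shut.
Start: joints at [-76.066, 14.817, 1.232, 76.415, 0, 81.257], TCP at [0.212, -0.507, 0.231] pointing down, gripper open.
Joint ranges: [-174.27, 174.27], [-52.1, 104.24], [-59.71, 78.15], [-110.17, 111.67], [-87.03, 83.33], [-180, 180]. Speed limits (degrees/s): [127.2, 127.2, 159.86, 180, 180, 180].

### API

Orientations are given as [roll, pitch, yaw] about the fixed x, y, z axes, in that order (R = Rz(yaw) Ry(pitch) Rx(roll)).
In Python, from rig import ctrl gives the robot as it stands. The module is installed in compiled form; this text tells all that it offers.
- The arm moves only by the tool play_rows, never from a script. Its arguments are lists of equal length, an entry for each row: "xyz": the shift along the tool's x, y, z in mm, a list of three; "delta_rot": the turn, a rotation vector about the tool's x, y, z in degrees, a list of three. In form: {"xyz": [[tx, ty, tz], ...], "delta_rot": [[wx, wy, wz], ...]}. A call has exactly 10 rows; each row is the pose to reach, as a shift and turn from the pose commanded when the call began, along the tool's axes at that moment; what a row does not reach only later rows make up. A row lasts 1/12 s, in which the tool goes at most 41.7 mm and 7.16 degrees, less where a joint would pass 70% of its speed; a pose out of reach is approached as far as the arm can. A call with a gripper value outside its range is refused whole. "claw" is the closure in counts, from 0 (fully open) to 255 (shut), set as the call begins (left out, the last holds). The fingers move at their own pace and stop on an object; "newtons" is the grip in N (left out, the last holds). Time passes only in rows, so rows that repeat a pose let the fingers close, or fill a call up. It gives the time, the measured TCP pose, the force, the opening and the grip force at its end, in the units of the state.
- ctrl.observe(): the state, without advancing time (a new reading comes with each control period).
- ctrl.capture(name): name is "scene" or "top"; returns a dict with "image" (400x640x3 uint8, blue, green, red), "camera_matrix" (3x3 intrinsics, pixels), "k1" (the pictures are not rectified: a ray, as slopes to the right and down, at radius r is drawn at 1 + k1 r^2 times it, then the intrinsics apply), "R" (3x3) and "t" (3): a world point X has camera coordinates R X + t. Camera axes: x right, y down, z forward; pixel columns grow to the right and rows downward; lengths in m; the calibration is good to about 2 mm. A picture is of the moment at which its call begins. There is no depth.
- ctrl.finish_job(): hands the job in; it is judged then, once.
The state is a dict: "time_s": time; "joints": joint angles; "dq": joint speeds; "joint_torque": joint torques, N m; "tcp_pos": TCP position; "orientation": TCP orientation; "force": force on the tool from outside, world axes, zero at the start; "wrist_torque": the same for the moment, N m; "opening": finger opening in m; "grip_force": force on a finger pad.
Only numpy, scipy, OpenCV 4.12 (cv2) and the standard library are available. Lean on these libraries where they do the work, as an engineer would, in place of code of your own. Each camera call takes 0.05 s, during which the arm holds its last target. There are 200 camera calls.

### The job

Take the T-key out of its wooden stand, lower it gently down the bore of the gear unit in the vice and feel for the square stem hidden at the bottom until the key's socket drops fully home over it. Turn the stem clockwise (seen from above) with the key until it comes up against its stop, without forcing anything. Then draw the key out and stand it back upright, fully down, in the free hole of the wooden stand, leaving the vice, the plug gauge and everything else on the bench where they are.

Things in the scene. Friction and masses are not known exactly. Their poses are not given: they have to be found in the camera images.
- key: Steel T-key, 150 mm long, 0.3 kg, upright in a hole of the stand. Origin: centre of its socket's lower rim; z up the shank, x along the bar. Socket: dark, eight-sided, 25 mm across, 30 mm tall, with a 13.5 mm square recess 18 mm deep from below, sides parallel to x and y. Shank 12 mm thick. Bar on top: 110 long (x), 14 wide (y), 16 tall, centred 142 mm above the origin; grip its 14 mm width.
- gear_unit: Fixed upright round aluminium gear unit, 73 mm across, black sleeve, clamped in a low grey machine vice (210 mm long in x, 120 wide, jaws 84 mm high, screw handle at -x). Origin at bench level under the bore's axis, z up. The bore is upright, 32 mm in diameter, open at the top; mouth 125 mm and flat floor 40 mm above the bench.
- bore_mouth (a point): Centre of the bore's mouth, 125 mm above the bench, axes as the gear unit.
- stem_top (a point): On the bore's axis at the top of the square stem: 56 mm above the bench, 16 mm above the bore's floor. Axes as the gear unit, NOT as the stem's flats. Stem: 12 mm square, top edges bevelled 1 x 2 mm, centred. Its flats stand at any angle, measured by nothing: feel for it (fit repeats every 90 degrees; the socket drops on within about 6). Fully home, the rim rests on the bore's floor.
- cam (a joint): How far the square stem has been turned clockwise seen from above, in rad; starts between 0 and 0.3, stop at 1.2 (locked). Steady friction of about 0.11 N m; stays where left. It does not tell how the flats stand: they are pinned to it at any angle. At the stop the torque felt climbs to two or three times the running torque within about 0.1 rad of further turning; over 0.2 rad past it is forcing.
- stand: Fixed wooden block, 60 mm (x) by 190 mm (y), 50 mm tall, with two eight-sided holes 33 mm across, open at the top, floor 8 mm above the bench, at y = +50 mm and y = -50 mm. Origin at bench level under its centre. One hole holds the T-key, the other the plug gauge.
- hole_left (a point): Centre of the floor of the stand's hole at +y (8 mm above the bench).
- hole_right (a point): Centre of the floor of the stand's hole at -y (8 mm above the bench).
- gauge: Loose plug gauge standing in the stand's other hole: steel pin of 26 mm diameter, 75 mm long, with a round black knob of 36 mm diameter and 30 mm height on top. To be left alone. Origin at the centre of its lower end.
- spur_gear: Bystander: loose steel gear, 62 mm across, 18 mm high, lying flat. Origin at the centre of its underside.
- bushing: Bystander: steel bush, 38 mm across, 22 mm high. Origin at the centre of its underside.
- collar: Bystander: small brass collar, 36 mm across, 12 mm high, lying between the vice and the stand. Origin at the centre of its underside.
- hex_bolt: Bystander: bolt standing on its 24 mm hexagon head, 43 mm high. Origin at the centre of its underside.
- screwdriver: Bystander: screwdriver lying on the paper sheet. Origin under its middle.
- spanner: Bystander: spanner lying on the bench. Origin under its middle.
Not all that is in view belongs to the job. Leave any blue or yellow look-alike of the key alone. Several things look just like the stand: the one meant starts farthest to the robot's left.

How it is judged:
By the outcome, as a careful person would: the job done as asked, in the order asked, and still so for the second after the job is handed in, with the robot touching nothing.
It also fails if it takes over 72 s, if anything falls off the work surface, if the arm or the gripper's body presses on something with over 40 N, if the wrist force passes 120 N, or if a joint passes its speed limit or range.

## Working session

There is one attempt and no reset: what is moved stays moved. The work goes in short steps, Python scripts to look and compute and a tool call to move; the robot and the scene stay as the last step left them, time stands still between calls to the robot, and variables do not carry over. Pictures are saved under pics/ and viewed, at most 10 in all, crops included, and the job is handed in when it is done.

Besides the shell and the picture viewer there is one more tool, called as name(argument=value, ...) on one line, values as JSON. play_rows: Moves the arm, as the interface text tells. Its arguments: {"type":"object","properties":{"xyz":{"type":"array","items":{"type":"array","items":{"type":"number"}}},"delta_rot":{"type":"array","items":{"type":"array","items":{"type":"number"}}},"claw":{"type":"number"},"newtons":{"type":"number"}},"required":["xyz","delta_rot"]}

```bash
mkdir -p pics
cat > h.py <<'E'
import numpy as np, cv2
from rig import ctrl
from scipy.spatial.transform import Rotation as Ro
def cap(n):
    c=ctrl.capture(n); c['image']=np.asarray(c['image']); return c
def ray(c,u,v):
    K=np.asarray(c['camera_matrix']); k=c['k1']; R=np.asarray(c['R']); t=np.asarray(c['t'])
    d=np.array([(u-K[0,2])/K[0,0],(v-K[1,2])/K[1,1]]); s=d.copy()
    for _ in range(20): s=d/(1+k*(s@s))
    return -R.T@t, R.T@np.array([*s,1])
def onz(c,u,v,z):
    o,d=ray(c,u,v); return o+d*(z-o[2])/d[2]
def proj(c,X):
    K=np.asarray(c['camera_matrix']); p=np.asarray(c['R'])@np.asarray(X,float)+np.asarray(c['t']); s=p[:2]/p[2]; s=s*(1+c['k1']*(s@s))
    return K[0,0]*s[0]+K[0,2],K[1,1]*s[1]+K[1,2]
E
python3 - <<'E'
from h import *
for n in('scene','top'):
    c=cap(n); cv2.imwrite(f'pics/{n}0.png',c['image']); o,_=ray(c,320,200); print(n,o,c['k1'],np.round(np.asarray(c['R']),2).tolist())
print(ctrl.observe(),ctrl.hold_point_z)
E
```

```text
scene [1.21202797 0.08585074 0.58256777] -0.08180709409105164 [[0.04, 1.0, -0.01], [0.61, -0.03, -0.79], [-0.79, 0.02, -0.61]]
top [0.45671339 0.08696264 0.88002223] 0.015390517750627658 [[-0.01, -1.0, -0.03], [-0.99, 0.01, -0.14], [0.14, 0.03, -0.99]]
{'time_s': 0.1, 'joints': array([-7.60670040e+01,  1.48451432e+01,  1.19500866e+00,  7.64161848e+01,
       -6.68049548e-04,  8.12577379e+01]), 'dq': array([-0.03467923, -0.17643604, -0.02565776,  0.00312653,  0.02772059,
       -0.03478243]), 'joint_torque': array([ 5.06503784e-03, -5.56691194e+01,  3.45072198e+01,  1.15014231e-02,
       -6.40264511e-05,  1.18433796e-06]), 'tcp_pos': array([ 0.21196963, -0.50723868,  0.23075552]), 'orientation': array([-1.79934350e+02, -9.41958341e-03,  2.26752531e+01]), 'force': array([-0.06823143,  0.2677802 , -0.41007413]), 'wrist_torque': array([ 0.03106425,  0.01242861, -0.05787249]), 'grip_force': 0.0, 'opening': 0.08551282428207835} 0.0187
```

View pics/scene0.png

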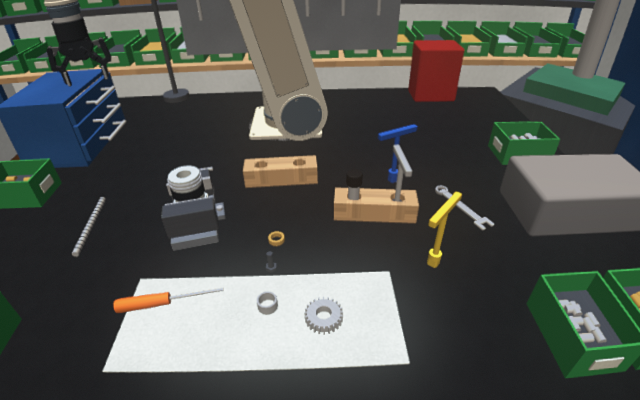

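View pics/top0.png

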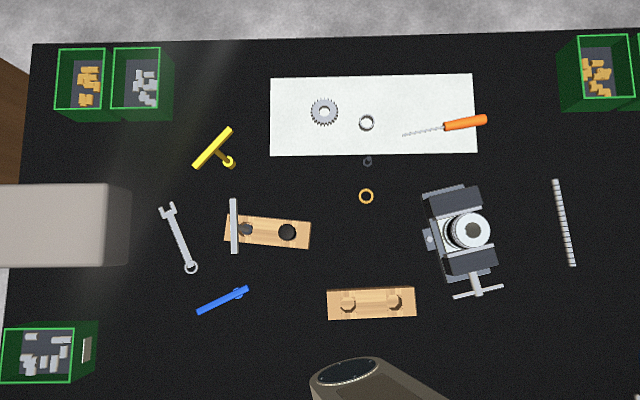

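The scene view shows the stand with the key (bar ~(402,160)) and gauge (353,185), and the gear unit at (186,180). In the top view the bar runs (234,198)-(233,253), the gauge is at (287,232) and the bore at about (471,231).

Run:
```python
from h import *
t=cap('top'); im=t['image']; s=cap('scene')
hsv=cv2.cvtColor(im,cv2.COLOR_BGR2HSV)
# bar
m=((hsv[...,1]<60)&(hsv[...,2]>110)).astype(np.uint8)
mm=np.zeros_like(m); mm[190:260,226:242]=m[190:260,226:242]
cs=max(cv2.findContours(mm,0,2)[0],key=cv2.contourArea); r=cv2.minAreaRect(cs); b=cv2.boxPoints(r)
print('bar',r); P=np.array([onz(t,*p,.158) for p in b]); print(P.round(4).tolist(),P.mean(0))
e=[np.linalg.norm(P[i]-P[i-1]) for i in range(4)]; print('sizes',np.round(e,4))
i=int(np.argmax(e)); d=P[i]-P[i-1]; print('bar dir deg',np.degrees(np.arctan2(d[1],d[0])))
# stand
w=((hsv[...,0]>5)&(hsv[...,0]<22)&(hsv[...,1]>60)&(hsv[...,2]>90)).astype(np.uint8)
mm=np.zeros_like(w); mm[205:255,215:318]=w[205:255,215:318]
cs=np.vstack([c for c in cv2.findContours(mm,0,2)[0] if cv2.contourArea(c)>30]); r=cv2.minAreaRect(cs); print('stand',r,[onz(t,*p,.05).round(4).tolist() for p in cv2.boxPoints(r)], onz(t,*r[0],.05))
# scene stand/bar
def up(im,x0,x1,y0,y1,f,n): cv2.imwrite(n,cv2.resize(im[y0:y1,x0:x1],None,fx=f,fy=f,interpolation=2))
a=cv2.resize(im[190:270,215:325],None,fx=5,fy=5,interpolation=2); b2=cv2.resize(im[180:300,420:510],(300,400),interpolation=2); 
b3=cv2.resize(s['image'][160:250,155:235],(400,450)); b4=cv2.resize(s['image'][140:230,325:425],(400,360))
C=np.zeros((600,800,3),np.uint8)
C[:320,:440]=cv2.resize(a,(440,320)); C[:400,450:750]=b2; C[330:600,:240]=cv2.resize(b3,(240,270)); C[330:600,245:445]=cv2.resize(b4,(200,270))
C[:400,450:750]=b2
cv2.imwrite('pics/c1.png',C)
```

```text
bar ((232.95457458496094, 225.50135803222656), (55.15650177001953, 6.845342636108398), 88.26429748535156)
[[0.5639, 0.2848, 0.158], [0.5641, 0.2712, 0.158], [0.4559, 0.2655, 0.158], [0.4557, 0.2788, 0.158]] [0.50991269 0.27505783 0.158     ]
sizes [0.1084 0.0136 0.1083 0.0134]
bar dir deg 3.175356989107655
stand ((267.2079162597656, 230.92080688476562), (85.37419128417969, 27.861042022705078), 5.710593223571777) [[0.4837, 0.3241, 0.05], [0.5462, 0.3194, 0.05], [0.5246, 0.1268, 0.05], [0.463, 0.1334, 0.05]] [0.50413334 0.22549513 0.05      ]
```

View pics/c1.png

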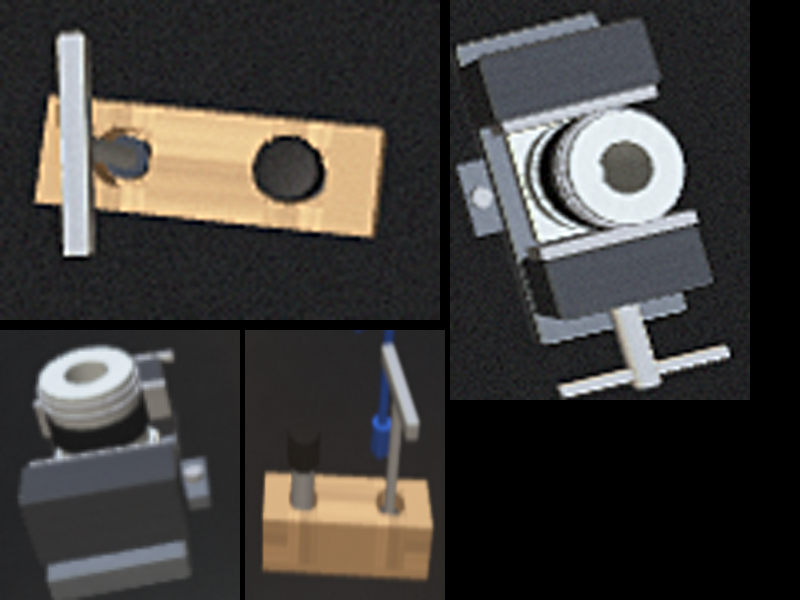

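The crop shows the key in the left hole with its bar upright and straight. The gauge is in the other hole, and the bore mouth is at top pixel ≈(473,230). The bar (108x13.6 mm, centre over the hole predicted from the stand) agrees with the sizes given. Next I measure the bore in both views.

Run:
```python
from h import *
t=cap('top'); s=cap('scene')
def ell(c,x0,x1,y0,y1,seed):
    g=cv2.cvtColor(c['image'],cv2.COLOR_BGR2GRAY)[y0:y1,x0:x1]; f=4
    g=cv2.resize(g,None,fx=f,fy=f,interpolation=2); th=cv2.threshold(g,0,255,16)[0] if 0 else 165
    out=[]
    for inv in(1,0):
        m=((g<th)if inv else(g>=th)).astype(np.uint8)
        n,l,st,ce=cv2.connectedComponentsWithStats(m)
        for k in range(1,n):
            if st[k,4]<600: continue
            cc=max(cv2.findContours((l==k).astype(np.uint8),0,1)[0],key=len)
            if len(cc)<6: continue
            e=cv2.fitEllipse(cv2.convexHull(cc)); ctr=((e[0][0]+.5)/f-.5+x0,(e[0][1]+.5)/f-.5+y0)
            if abs(ctr[0]-seed[0])<12 and abs(ctr[1]-seed[1])<12: out.append((ctr,np.array(e[1])/f)); print(inv,np.round(ctr,2),np.round(np.array(e[1])/f,1),onz(c,*ctr,.125).round(4))
ell(t,445,500,205,258,(473,230)); print('scene'); ell(s,160,210,160,200,(184,175))
o,d=ray(t,473,230);print(o,d)
import sys
X=onz(t,473,230,.125); print('proj of top est in scene',proj(s,X))
print(t['camera_matrix'])
```

```text
1 [472.79 220.5 ] [ 55.8 159.2] [ 0.5164 -0.2023  0.125 ]
1 [472.42 229.81] [15.5 16.6] [ 0.4978 -0.2003  0.125 ]
0 [467.62 237.29] [49.2 76.5] [ 0.483  -0.1899  0.125 ]
sceneTraceback (most recent call last):
  File "<stdin>", line 16, in <module>
  File "<stdin>", line 14, in ell
cv2.error: OpenCV(4.12.0) /io/opencv/modules/imgproc/src/shapedescr.cpp:361: error: (-201:Incorrect size of input array) There should be at least 5 points to fit the ellipse in function 'fitEllipseNoDirect'
```

play_rows(xyz=[[0, 0, -10], [0, 0, -20], [0, 0, -30], [0, 0, -40], [0, 0, -40], [0, 0, -40], [0, 0, -40], [0, 0, -40], [0, 0, -40], [0, 0, -40]], delta_rot=[[0, 0, -7], [0, 0, -14], [0, 0, -21], [0, 0, -28], [0, 0, -35], [0, 0, -42], [0, 0, -49], [0, 0, -56], [0, 0, -63], [0, 0, -70]], claw=0, newtons=80)

```text
time_s: 1.13
tcp_pos: [0.212, -0.5074, 0.2712]
orientation: [-180.0, -0.0, 93.0]
force: [-0.9, -0.5, -0.9]
opening: 0.0854
grip_force: 0.0
```

play_rows(xyz=[[25, 11, 0], [60, 26, 0], [98, 43, 0], [136, 60, 0], [174, 77, 0], [212, 94, 0], [250, 110, 0], [288, 127, 0], [326, 144, 0], [364, 161, 0]], delta_rot=[[0, 0, 0], [0, 0, 0], [0, 0, 0], [0, 0, 0], [0, 0, 0], [0, 0, 0], [0, 0, 0], [0, 0, 0], [0, 0, 0], [0, 0, 0]])

```text
time_s: 1.97
tcp_pos: [0.3559, -0.1344, 0.2716]
orientation: [180.0, 0.0, 92.6]
force: [1.9, -1.1, -0.4]
opening: 0.0851
grip_force: 0.0
```

play_rows(xyz=[[38, 17, 0], [76, 34, 0], [114, 50, 0], [152, 67, 0], [190, 84, 0], [228, 101, 0], [266, 118, 0], [304, 135, 0], [342, 152, 0], [365, 161, 0]], delta_rot=[[0, 0, 0], [0, 0, 0], [0, 0, 0], [0, 0, 0], [0, 0, 0], [0, 0, 0], [0, 0, 0], [0, 0, 0], [0, 0, 0], [0, 0, 0]])

```text
time_s: 2.8
tcp_pos: [0.5004, 0.2393, 0.2707]
orientation: [-180.0, -0.0, 92.8]
force: [-0.7, -0.1, -0.2]
opening: 0.0855
grip_force: 0.0
```

play_rows(xyz=[[18, 8, 0], [36, 16, 0], [36, 16, 0], [36, 16, 0], [36, 16, 0], [36, 16, 0], [36, 16, 0], [36, 16, 0], [36, 16, 0], [36, 16, 0]], delta_rot=[[0, 0, -7], [0, 0, -14], [0, 0, -21], [0, 0, -28], [0, 0, -35], [0, 0, -42], [0, 0, -49], [0, 0, -56], [0, 0, -63], [0, 0, -70]])

```text
time_s: 3.63
tcp_pos: [0.5139, 0.2725, 0.2712]
orientation: [-180.0, -0.0, 163.0]
force: [0.6, -0.1, -0.5]
opening: 0.085
grip_force: 0.0
```

play_rows(xyz=[[0, 0, 5], [0, 0, 15], [0, 0, 25], [0, 0, 35], [0, 0, 45], [0, 0, 50], [0, 0, 50], [0, 0, 50], [0, 0, 50], [0, 0, 50]], delta_rot=[[0, 0, -7], [0, 0, -14], [0, 0, -20], [0, 0, -20], [0, 0, -20], [0, 0, -20], [0, 0, -20], [0, 0, -20], [0, 0, -20], [0, 0, -20]])

```text
time_s: 4.47
tcp_pos: [0.5142, 0.2726, 0.2219]
orientation: [180.0, 0.1, -177.4]
force: [-0.0, -0.3, -0.5]
opening: 0.0852
grip_force: 0.0
```

play_rows(xyz=[[4, 3, 15], [4, 3, 30], [4, 3, 45], [4, 3, 60], [4, 3, 75], [4, 3, 85], [4, 3, 91], [4, 3, 91], [4, 3, 91], [4, 3, 91]], delta_rot=[[0, 0, -0.6], [0, 0, -0.6], [0, 0, -0.6], [0, 0, -0.6], [0, 0, -0.6], [0, 0, -0.6], [0, 0, -0.6], [0, 0, -0.6], [0, 0, -0.6], [0, 0, -0.6]])

```text
time_s: 5.3
tcp_pos: [0.5103, 0.2755, 0.1312]
orientation: [180.0, 0.1, -176.7]
force: [-0.8, 0.6, -0.6]
opening: 0.0855
grip_force: 0.0
```

play_rows(xyz=[[0, 0, 0], [0, 0, 0], [0, 0, 0], [0, 0, 0], [0, 0, 0], [0, 0, 0], [0, 0, 0], [0, 0, 0], [0, 0, 0], [0, 0, 0]], delta_rot=[[0, 0, 0], [0, 0, 0], [0, 0, 0], [0, 0, 0], [0, 0, 0], [0, 0, 0], [0, 0, 0], [0, 0, 0], [0, 0, 0], [0, 0, 0]], claw=255, newtons=70)

```text
time_s: 6.13
tcp_pos: [0.5099, 0.2754, 0.1305]
orientation: [180.0, 0.0, -176.7]
force: [0.0, 0.5, 4.1]
opening: 0.0127
grip_force: 68.7
```

play_rows(xyz=[[0, 0, -6], [0, 0, -18], [0, 0, -34], [0, 0, -52], [0, 0, -72], [0, 0, -92], [0, 0, -112], [0, 0, -132], [0, 0, -146], [0, 0, -150]], delta_rot=[[0, 0, 0], [0, 0, 0], [0, 0, 0], [0, 0, 0], [0, 0, 0], [0, 0, 0], [0, 0, 0], [0, 0, 0], [0, 0, 0], [0, 0, 0]])

```text
time_s: 6.97
tcp_pos: [0.5101, 0.2754, 0.2824]
orientation: [180.0, 0.1, -176.7]
force: [0.7, -0.8, -4.0]
opening: 0.013
grip_force: 68.4
```

Run:
```python
from h import *
o=ctrl.observe(); print({k:np.round(o[k],3) for k in('tcp_pos','orientation','force','wrist_torque','joints','opening')})
s=cap('scene'); t=cap('top')
X=[0.4978,-0.2003,.125]; print('bore proj in scene',proj(s,X), proj(s,[.4978,-.2003,.04]))
C=np.zeros((400,800,3),np.uint8)
a=s['image'][155:205,155:215]; C[:400,:400]=cv2.resize(a,(400,333),interpolation=2) if 0 else cv2.copyMakeBorder(cv2.resize(a,(400,333),interpolation=2),0,67,0,0,0)
b=s['image'][60:200,330:470]; C[:,400:]=cv2.resize(b,(400,400),interpolation=2)
cv2.imwrite('pics/c2.png',C)
```

```text
{'tcp_pos': array([0.51 , 0.275, 0.282]), 'orientation': array([ 1.79970e+02,  1.26000e-01, -1.76724e+02]), 'force': array([ 0.705, -0.763, -3.989]), 'wrist_torque': array([-0.001,  0.005,  0.015]), 'joints': array([ 2.0072e+01,  1.7256e+01,  1.2030e+01,  8.4644e+01, -8.0000e-03,
        1.6796e+01]), 'opening': np.float64(0.013)}
bore proj in scene (np.float64(183.11119199790295), np.float64(173.1100037972362)) (np.float64(191.43323849363347), np.float64(203.68902665418773))
```

View pics/c2.png

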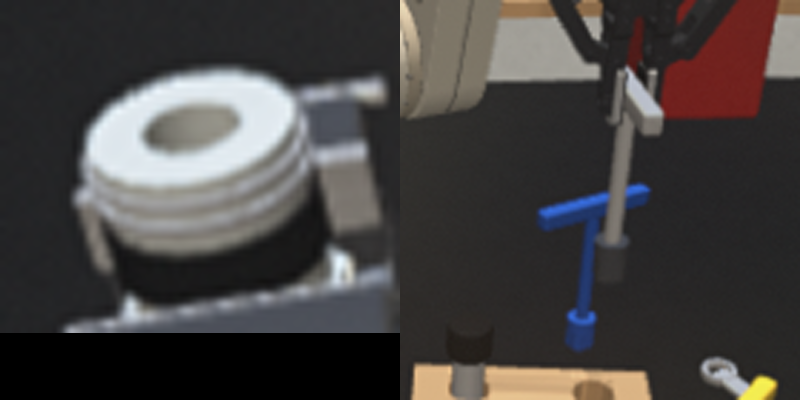

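The crop shows the bore ellipse centred at scene ≈(183.5,174), within a pixel of the top-view estimate. The key hangs straight in the gripper with its socket at ≈(404,152), clear of the blue key. I'll carry it over to the bore.

play_rows(xyz=[[1, -12, 0], [3, -36, 0], [6, -67, 0], [8, -100, 0], [11, -133, 0], [14, -166, 0], [17, -199, 0], [19, -232, 0], [22, -265, 0], [25, -298, 0]], delta_rot=[[0, 0, 0], [0, 0, 0], [0, 0, 0], [0, 0, 0], [0, 0, 0], [0, 0, 0], [0, 0, 0], [0, 0, 0], [0, 0, 0], [0, 0, 0]])

```text
time_s: 7.9
tcp_pos: [0.5007, -0.0255, 0.279]
orientation: [180.0, -0.1, -176.7]
force: [0.7, -0.2, -3.8]
opening: 0.0131
grip_force: 68.5
```

play_rows(xyz=[[2, -30, 0], [5, -60, 0], [7, -90, 0], [10, -120, 0], [12, -145, 0], [13, -163, 0], [14, -172, 0], [14, -176, 0], [14, -176, 0], [14, -176, 0]], delta_rot=[[0, 0, 0], [0, 0, 0], [0, 0, 0], [0, 0, 0], [0, 0, 0], [0, 0, 0], [0, 0, 0], [0, 0, 0], [0, 0, 0], [0, 0, 0]])

```text
time_s: 8.73
tcp_pos: [0.4977, -0.1994, 0.2799]
orientation: [180.0, -0.0, -176.7]
force: [0.1, -0.1, -3.9]
opening: 0.0129
grip_force: 68.6
```

Run:
```python
from h import *
o=ctrl.observe(); print({k:np.round(o[k],4) for k in('tcp_pos','orientation','force','wrist_torque','joints','opening')})
s=cap('scene'); t=cap('top'); p=o['tcp_pos']
z=p[2]+.0187-.142
print('rim',z,proj(s,[p[0],p[1],z]),proj(s,[p[0],p[1],z+.03]),proj(s,[p[0],p[1],z+.12]))
print('rim top',proj(t,[p[0],p[1],z]))
C=np.zeros((500,800,3),np.uint8)
C[:,:400]=cv2.resize(s['image'][90:190,140:220],(400,500),interpolation=2); C[:400,400:]=cv2.resize(t['image'][190:270,430:510],(400,400),interpolation=2)
cv2.imwrite('pics/c3.png',C)
```

```text
{'tcp_pos': array([ 0.4977, -0.1994,  0.2799]), 'orientation': array([ 1.799555e+02, -3.490000e-02, -1.767043e+02]), 'force': array([ 0.1383, -0.0566, -3.869 ]), 'wrist_torque': array([ 0.0382, -0.0117,  0.024 ]), 'joints': array([-3.08102e+01,  1.29627e+01,  5.74420e+00,  8.28354e+01,
        1.73000e-02, -3.41059e+01]), 'opening': np.float64(0.0129)}
rim 0.15662025578280944 (np.float64(180.22418321153262), np.float64(160.7630544805546)) (np.float64(176.98039728974385), np.float64(148.56361277879893)) (np.float64(166.55930544024847), np.float64(108.71365435695229))
rim top (np.float64(478.22898461085447), np.float64(228.87389570215848))
```

View pics/c3.png

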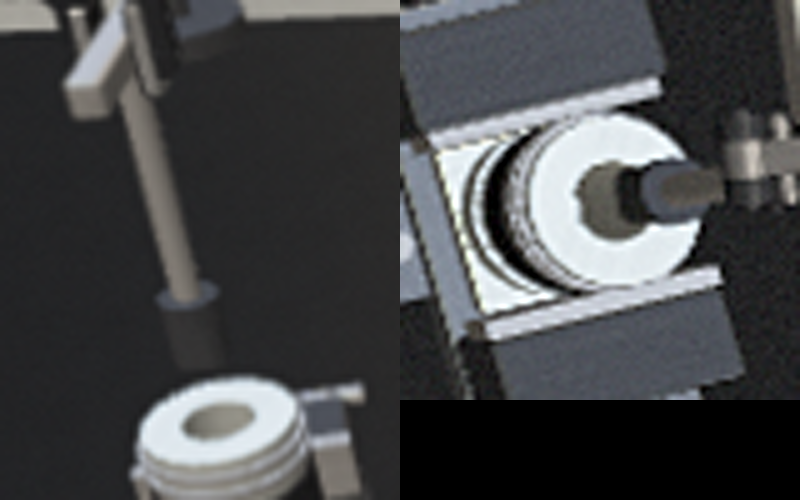

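The rim and bore are aligned in both views: scene rim (180,162) over the bore at (183.5,174), which matches the projections. I'll lower the key.

play_rows(xyz=[[0, -0.6, 5], [0, -0.6, 11], [0, -0.6, 17], [0, -0.6, 23], [0, -0.6, 29], [0, -0.6, 35], [0, -0.6, 41], [0, -0.6, 47], [0, -0.6, 53], [0, -0.6, 58]], delta_rot=[[0, 0, 0], [0, 0, 0], [0, 0, 0], [0, 0, 0], [0, 0, 0], [0, 0, 0], [0, 0, 0], [0, 0, 0], [0, 0, 0], [0, 0, 0]])

```text
time_s: 9.67
tcp_pos: [0.4979, -0.2008, 0.2215]
orientation: [180.0, -0.0, -176.7]
force: [-0.6, 0.2, -3.9]
opening: 0.0126
grip_force: 68.6
```

play_rows(xyz=[[0, 0, 5], [0, 0, 10], [0, 0, 15], [0, 0, 20], [0, 0, 25], [0, 0, 29], [0, 0, 32], [0, 0, 34], [0, 0, 36], [0, 0, 36]], delta_rot=[[0, 0, 0], [0, 0, 0], [0, 0, 0], [0, 0, 0], [0, 0, 0], [0, 0, 0], [0, 0, 0], [0, 0, 0], [0, 0, 0], [0, 0, 0]])

```text
time_s: 10.5
tcp_pos: [0.4979, -0.2007, 0.186]
orientation: [180.0, -0.0, -176.7]
force: [0.7, -0.2, -4.1]
opening: 0.0128
grip_force: 68.6
```

```bash
cat > o.py <<'E'
from h import *
o=ctrl.observe(); print({k:np.round(o[k],4).tolist() for k in('time_s','tcp_pos','orientation','force','wrist_torque','grip_force')}, 'rim',round(o['tcp_pos'][2]+.0187-.142,4),'j6',o['joints'][5].round(2))
E
python3 o.py
```

```text
{'time_s': 10.5, 'tcp_pos': [0.4979, -0.2007, 0.186], 'orientation': [179.9895, -0.015, -176.7228], 'force': [0.7121, -0.1862, -4.1384], 'wrist_torque': [-0.0172, -0.0017, 0.0109], 'grip_force': 68.5716} rim 0.0627 j6 -34.19
```

play_rows(xyz=[[0, 0, 1], [0, 0, 2], [0, 0, 3], [0, 0, 4], [0, 0, 5], [0, 0, 6], [0, 0, 7], [0, 0, 7.5], [0, 0, 7.5], [0, 0, 7.5]], delta_rot=[[0, 0, 0], [0, 0, 0], [0, 0, 0], [0, 0, 0], [0, 0, 0], [0, 0, 0], [0, 0, 0], [0, 0, 0], [0, 0, 0], [0, 0, 0]])

```text
time_s: 11.33
tcp_pos: [0.498, -0.2008, 0.1788]
orientation: [180.0, -0.0, -176.7]
force: [-0.2, -0.1, -2.1]
opening: 0.013
grip_force: 68.6
```

play_rows(xyz=[[0, 0, 0.3], [0, 0, 0.6], [0, 0, 0.9], [0, 0, 1], [0, 0, 1], [0, 0, 1], [0, 0, 1], [0, 0, 1], [0, 0, 1], [0, 0, 1]], delta_rot=[[0, 0, 0], [0, 0, 0], [0, 0, 0], [0, 0, 0], [0, 0, 0], [0, 0, 0], [0, 0, 0], [0, 0, 0], [0, 0, 0], [0, 0, 0]])

```text
time_s: 12.17
tcp_pos: [0.4981, -0.2008, 0.1779]
orientation: [-180.0, 0.0, -176.7]
force: [-0.7, -0.7, -2.0]
opening: 0.013
grip_force: 68.9
```

```bash
python3 o.py
```

```text
{'time_s': 12.1667, 'tcp_pos': [0.4981, -0.2008, 0.1779], 'orientation': [-179.9961, 0.0089, -176.72], 'force': [-0.6715, -0.6933, -2.0024], 'wrist_torque': [-0.0204, -0.0502, -0.0686], 'grip_force': 68.862} rim 0.0546 j6 -34.19
```

play_rows(xyz=[[0, 0, 0.3], [0, 0, 0.6], [0, 0, 0.9], [0, 0, 1.2], [0, 0, 1.5], [0, 0, 1.5], [0, 0, 1.5], [0, 0, 1.5], [0, 0, 1.5], [0, 0, 1.5]], delta_rot=[[0, 0, 0], [0, 0, 0], [0, 0, 0], [0, 0, 0], [0, 0, 0], [0, 0, 0], [0, 0, 0], [0, 0, 0], [0, 0, 0], [0, 0, 0]])

```text
time_s: 13.0
tcp_pos: [0.4983, -0.2009, 0.1769]
orientation: [-180.0, 0.1, -176.7]
force: [-0.4, 0.4, 5.6]
opening: 0.0132
grip_force: 69.9
```

```bash
python3 o.py
```

```text
{'time_s': 13.0, 'tcp_pos': [0.4983, -0.2009, 0.1769], 'orientation': [-179.9595, 0.0617, -176.7215], 'force': [-0.3791, 0.3603, 5.6324], 'wrist_torque': [0.1083, 0.1039, 0.0278], 'grip_force': 69.8987} rim 0.0536 j6 -34.19
```

play_rows(xyz=[[0, 0, 0], [0, 0, 0], [0, 0, 0], [0, 0, 0], [0, 0, 0], [0, 0, 0], [0, 0, 0], [0, 0, 0], [0, 0, 0], [0, 0, 0]], delta_rot=[[0, 0, 1.5], [0, 0, 3], [0, 0, 4.5], [0, 0, 6], [0, 0, 7.5], [0, 0, 9], [0, 0, 10], [0, 0, 10], [0, 0, 10], [0, 0, 10]])

```text
time_s: 13.83
tcp_pos: [0.498, -0.2008, 0.1765]
orientation: [-180.0, 0.0, 173.3]
force: [-0.9, -0.2, 4.0]
opening: 0.0127
grip_force: 69.8
```

```bash
python3 o.py
```

```text
{'time_s': 13.8333, 'tcp_pos': [0.498, -0.2008, 0.1765], 'orientation': [-179.9907, 0.0144, 173.3127], 'force': [-0.8892, -0.1516, 3.9525], 'wrist_torque': [0.0898, 0.2578, -0.006], 'grip_force': 69.7675} rim 0.0532 j6 -24.23
```

play_rows(xyz=[[0, 0, 0.1], [0, 0, 0.2], [0, 0, 0.3], [0, 0, 0.3], [0, 0, 0.3], [0, 0, 0.3], [0, 0, 0.3], [0, 0, 0.3], [0, 0, 0.3], [0, 0, 0.3]], delta_rot=[[0, 0, 1.5], [0, 0, 3], [0, 0, 4.5], [0, 0, 6], [0, 0, 7.5], [0, 0, 9], [0, 0, 10], [0, 0, 10], [0, 0, 10], [0, 0, 10]])

```text
time_s: 14.67
tcp_pos: [0.4978, -0.2007, 0.1757]
orientation: [180.0, -0.0, 163.3]
force: [0.1, -0.1, 1.6]
opening: 0.0126
grip_force: 69.2
```

```bash
python3 o.py
```

```text
{'time_s': 14.6667, 'tcp_pos': [0.4978, -0.2007, 0.1757], 'orientation': [179.9927, -0.0309, 163.3127], 'force': [0.0501, -0.1455, 1.5831], 'wrist_torque': [-0.0247, 0.1216, -0.073], 'grip_force': 69.2346} rim 0.0524 j6 -14.23
```

play_rows(xyz=[[0, 0, 0.1], [0, 0, 0.2], [0, 0, 0.3], [0, 0, 0.4], [0, 0, 0.5], [0, 0, 0.6], [0, 0, 0.7], [0, 0, 0.8], [0, 0, 0.8], [0, 0, 0.8]], delta_rot=[[0, 0, 1], [0, 0, 2], [0, 0, 3], [0, 0, 4], [0, 0, 5], [0, 0, 6], [0, 0, 7], [0, 0, 8], [0, 0, 8], [0, 0, 8]])

```text
time_s: 15.5
tcp_pos: [0.4979, -0.2008, 0.1751]
orientation: [-180.0, -0.0, 155.3]
force: [-0.9, 0.3, -0.3]
opening: 0.0129
grip_force: 69.0
```

```bash
python3 o.py
```

```text
{'time_s': 15.5, 'tcp_pos': [0.4979, -0.2008, 0.1751], 'orientation': [-179.9997, -0.0096, 155.2748], 'force': [-0.8762, 0.2672, -0.3486], 'wrist_torque': [-0.0197, 0.2723, -0.0144], 'grip_force': 69.034} rim 0.0518 j6 -6.19
```

play_rows(xyz=[[0, 0, 0.3], [0, 0, 0.6], [0, 0, 0.9], [0, 0, 1.2], [0, 0, 1.5], [0, 0, 1.5], [0, 0, 1.5], [0, 0, 1.5], [0, 0, 1.5], [0, 0, 1.5]], delta_rot=[[0, 0, 0], [0, 0, 0], [0, 0, 0], [0, 0, 0], [0, 0, 0], [0, 0, 0], [0, 0, 0], [0, 0, 0], [0, 0, 0], [0, 0, 0]])

```text
time_s: 16.33
tcp_pos: [0.4982, -0.2009, 0.1742]
orientation: [-180.0, 0.1, 155.3]
force: [-1.4, -0.1, 5.3]
opening: 0.0132
grip_force: 69.9
```

```bash
python3 o.py
```

```text
{'time_s': 16.3333, 'tcp_pos': [0.4982, -0.2009, 0.1742], 'orientation': [-179.9959, 0.0542, 155.2811], 'force': [-1.4054, -0.0874, 5.2885], 'wrist_torque': [0.0832, 0.4306, -0.1258], 'grip_force': 69.9173} rim 0.0509 j6 -6.19
```

play_rows(xyz=[[0, 0, 0], [0, 0, 0], [0, 0, 0], [0, 0, 0], [0, 0, 0], [0, 0, 0], [0, 0, 0], [0, 0, 0], [0, 0, 0], [0, 0, 0]], delta_rot=[[0, 0, 1], [0, 0, 2], [0, 0, 3], [0, 0, 4], [0, 0, 5], [0, 0, 6], [0, 0, 7], [0, 0, 8], [0, 0, 8], [0, 0, 8]])

```text
time_s: 17.17
tcp_pos: [0.4978, -0.2007, 0.1733]
orientation: [-180.0, -0.0, 147.3]
force: [-0.2, -0.4, -4.1]
opening: 0.0129
grip_force: 68.5
```

Run:
```python
exec(open('o.py').read())
s=cap('scene'); p=o['tcp_pos']
C=cv2.resize(s['image'][80:190,130:230],(600,600*11//10*9//10),interpolation=2); cv2.imwrite('pics/c4.png',C[:600])
```

```text
{'time_s': 17.1667, 'tcp_pos': [0.4978, -0.2007, 0.1733], 'orientation': [-179.9988, -0.0473, 147.2767], 'force': [-0.217, -0.4328, -4.142], 'wrist_torque': [-0.1037, 0.1591, -0.015], 'grip_force': 68.5027} rim 0.05 j6 1.81
```

View pics/c4.png

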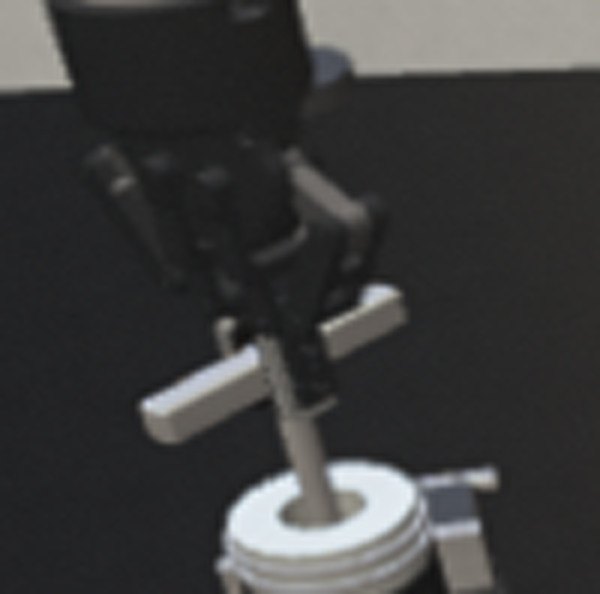

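The picture shows the shank central in the bore and the bar level. The contact force has vanished, so the socket has dropped onto the stem. I'll go down.

play_rows(xyz=[[0, 0, 0.6], [0, 0, 1.2], [0, 0, 1.8], [0, 0, 2.4], [0, 0, 3], [0, 0, 3.6], [0, 0, 4], [0, 0, 4], [0, 0, 4], [0, 0, 4]], delta_rot=[[0, 0, 0], [0, 0, 0], [0, 0, 0], [0, 0, 0], [0, 0, 0], [0, 0, 0], [0, 0, 0], [0, 0, 0], [0, 0, 0], [0, 0, 0]])

```text
time_s: 18.05
tcp_pos: [0.498, -0.2007, 0.1697]
orientation: [-180.0, -0.0, 147.3]
force: [-0.6, 0.2, -2.4]
opening: 0.0131
grip_force: 68.8
```

```bash
python3 o.py
```

```text
{'time_s': 18.05, 'tcp_pos': [0.498, -0.2007, 0.1697], 'orientation': [-179.9996, -0.0049, 147.2782], 'force': [-0.6261, 0.1821, -2.3843], 'wrist_torque': [-0.0385, 0.2563, -0.0071], 'grip_force': 68.7996} rim 0.0464 j6 1.81
```

play_rows(xyz=[[0, 0, 0.6], [0, 0, 1.2], [0, 0, 1.8], [0, 0, 2.4], [0, 0, 3], [0, 0, 3.6], [0, 0, 4], [0, 0, 4], [0, 0, 4], [0, 0, 4]], delta_rot=[[0, 0, 0], [0, 0, 0], [0, 0, 0], [0, 0, 0], [0, 0, 0], [0, 0, 0], [0, 0, 0], [0, 0, 0], [0, 0, 0], [0, 0, 0]])

```text
time_s: 18.88
tcp_pos: [0.498, -0.2008, 0.1656]
orientation: [-180.0, -0.0, 147.3]
force: [-1.9, -0.0, -1.3]
opening: 0.0126
grip_force: 69.0
```

```bash
python3 o.py
```

```text
{'time_s': 18.8833, 'tcp_pos': [0.498, -0.2008, 0.1656], 'orientation': [-179.9998, -0.0065, 147.2769], 'force': [-1.9383, -0.0352, -1.325], 'wrist_torque': [-0.0767, 0.321, -0.0454], 'grip_force': 68.9587} rim 0.0423 j6 1.81
```

play_rows(xyz=[[0, 0, 0.3], [0, 0, 0.6], [0, 0, 0.9], [0, 0, 1.2], [0, 0, 1.5], [0, 0, 1.5], [0, 0, 1.5], [0, 0, 1.5], [0, 0, 1.5], [0, 0, 1.5]], delta_rot=[[0, 0, 0], [0, 0, 0], [0, 0, 0], [0, 0, 0], [0, 0, 0], [0, 0, 0], [0, 0, 0], [0, 0, 0], [0, 0, 0], [0, 0, 0]])

```text
time_s: 19.72
tcp_pos: [0.498, -0.2008, 0.1642]
orientation: [180.0, 0.0, 147.3]
force: [-1.4, 1.1, 0.1]
opening: 0.0132
grip_force: 69.1
```

```bash
python3 o.py
```

```text
{'time_s': 19.7167, 'tcp_pos': [0.498, -0.2008, 0.1642], 'orientation': [179.9999, 0.0001, 147.2793], 'force': [-1.3943, 1.0972, 0.0882], 'wrist_torque': [-0.1071, 0.2723, -0.0216], 'grip_force': 69.1084} rim 0.0409 j6 1.81
```

play_rows(xyz=[[0.3, -0.2, 0.3], [0.3, -0.2, 0.6], [0.3, -0.2, 0.9], [0.3, -0.2, 1.2], [0.3, -0.2, 1.5], [0.3, -0.2, 1.5], [0.3, -0.2, 1.5], [0.3, -0.2, 1.5], [0.3, -0.2, 1.5], [0.3, -0.2, 1.5]], delta_rot=[[0, 0, 0], [0, 0, 0], [0, 0, 0], [0, 0, 0], [0, 0, 0], [0, 0, 0], [0, 0, 0], [0, 0, 0], [0, 0, 0], [0, 0, 0]])

```text
time_s: 20.55
tcp_pos: [0.4976, -0.2008, 0.1626]
orientation: [-180.0, -0.0, 147.3]
force: [-0.5, 0.1, 0.3]
opening: 0.0128
grip_force: 69.1
```

```bash
python3 o.py
```

```text
{'time_s': 20.55, 'tcp_pos': [0.4976, -0.2008, 0.1626], 'orientation': [-179.9991, -0.0054, 147.2755], 'force': [-0.4752, 0.1312, 0.2638], 'wrist_torque': [0.0057, 0.1339, 0.0159], 'grip_force': 69.1232} rim 0.0393 j6 1.79
```

play_rows(xyz=[[0.2, -0.1, 0.3], [0.2, -0.1, 0.6], [0.2, -0.1, 0.9], [0.2, -0.1, 1.2], [0.2, -0.1, 1.5], [0.2, -0.1, 1.5], [0.2, -0.1, 1.5], [0.2, -0.1, 1.5], [0.2, -0.1, 1.5], [0.2, -0.1, 1.5]], delta_rot=[[0, 0, 0], [0, 0, 0], [0, 0, 0], [0, 0, 0], [0, 0, 0], [0, 0, 0], [0, 0, 0], [0, 0, 0], [0, 0, 0], [0, 0, 0]])

```text
time_s: 21.38
tcp_pos: [0.4979, -0.201, 0.1625]
orientation: [180.0, 0.1, 147.3]
force: [-1.5, 1.2, 11.2]
opening: 0.0128
grip_force: 70.7
```

```bash
python3 o.py
```

```text
{'time_s': 21.3833, 'tcp_pos': [0.4979, -0.201, 0.1625], 'orientation': [179.9925, 0.1379, 147.2772], 'force': [-1.4968, 1.2244, 11.1707], 'wrist_torque': [0.2641, 0.4411, -0.0134], 'grip_force': 70.6901} rim 0.0392 j6 1.78
```

play_rows(xyz=[[0, 0, -1], [0, 0, -1], [0, 0, -1], [0, 0, -1], [0, 0, -1], [0, 0, -1], [0, 0, -1], [0, 0, -1], [0, 0, -1], [0, 0, -1]], delta_rot=[[0, 0, 0], [0, 0, 2], [0, 0, 4], [0, 0, 6], [0, 0, 8], [0, 0, 10], [0, 0, 12], [0, 0, 14], [0, 0, 16], [0, 0, 18]])

```text
time_s: 22.22
tcp_pos: [0.4976, -0.2009, 0.1625]
orientation: [180.0, 0.0, 129.2]
force: [-0.9, -0.1, 3.8]
opening: 0.0132
grip_force: 69.7
```

```bash
python3 o.py
```

```text
{'time_s': 22.2167, 'tcp_pos': [0.4976, -0.2009, 0.1625], 'orientation': [179.9861, 0.042, 129.1851], 'force': [-0.9287, -0.1169, 3.8298], 'wrist_torque': [-0.0806, 0.1951, 0.106], 'grip_force': 69.683} rim 0.0392 j6 19.87
```

play_rows(xyz=[[0, 0, 0], [0, 0, 0], [0, 0, 0], [0, 0, 0], [0, 0, 0], [0, 0, 0], [0, 0, 0], [0, 0, 0], [0, 0, 0], [0, 0, 0]], delta_rot=[[0, 0, 1.5], [0, 0, 3], [0, 0, 4.5], [0, 0, 6], [0, 0, 7.5], [0, 0, 9], [0, 0, 10.5], [0, 0, 12], [0, 0, 13.5], [0, 0, 15]])

```text
time_s: 23.05
tcp_pos: [0.4975, -0.2008, 0.1625]
orientation: [180.0, 0.0, 114.2]
force: [-0.9, -0.4, 4.2]
opening: 0.013
grip_force: 69.7
```

```bash
python3 o.py
```

```text
{'time_s': 23.05, 'tcp_pos': [0.4975, -0.2008, 0.1625], 'orientation': [179.9855, 0.0308, 114.2185], 'force': [-0.9209, -0.3715, 4.2282], 'wrist_torque': [-0.0979, 0.2733, 0.2416], 'grip_force': 69.746} rim 0.0392 j6 34.84
```

play_rows(xyz=[[0, 0, 0], [0, 0, 0], [0, 0, 0], [0, 0, 0], [0, 0, 0], [0, 0, 0], [0, 0, 0], [0, 0, 0], [0, 0, 0], [0, 0, 0]], delta_rot=[[0, 0, 0.5], [0, 0, 1], [0, 0, 1.5], [0, 0, 2], [0, 0, 2.5], [0, 0, 3], [0, 0, 3.5], [0, 0, 4], [0, 0, 4.5], [0, 0, 5]])

```text
time_s: 23.88
tcp_pos: [0.4976, -0.2009, 0.1625]
orientation: [180.0, 0.0, 109.3]
force: [-1.0, -0.4, 5.4]
opening: 0.0127
grip_force: 69.9
```

```bash
python3 o.py
```

```text
{'time_s': 23.8833, 'tcp_pos': [0.4976, -0.2009, 0.1625], 'orientation': [179.9828, 0.0309, 109.2915], 'force': [-0.9685, -0.3793, 5.3886], 'wrist_torque': [-0.033, 0.2203, 0.1636], 'grip_force': 69.8914} rim 0.0392 j6 39.76
```

play_rows(xyz=[[0, 0, 0], [0, 0, 0], [0, 0, 0], [0, 0, 0], [0, 0, 0], [0, 0, 0], [0, 0, 0], [0, 0, 0], [0, 0, 0], [0, 0, 0]], delta_rot=[[0, 0, 1], [0, 0, 2], [0, 0, 3], [0, 0, 4], [0, 0, 5], [0, 0, 6], [0, 0, 7], [0, 0, 8], [0, 0, 8.5], [0, 0, 9]])

```text
time_s: 24.72
tcp_pos: [0.4975, -0.2009, 0.1625]
orientation: [180.0, 0.0, 100.3]
force: [-1.1, 0.6, 5.5]
opening: 0.0128
grip_force: 69.9
```

```bash
python3 o.py
```

```text
{'time_s': 24.7167, 'tcp_pos': [0.4975, -0.2009, 0.1625], 'orientation': [179.9815, 0.0258, 100.2877], 'force': [-1.0982, 0.5801, 5.5439], 'wrist_torque': [0.0108, 0.3468, 0.1418], 'grip_force': 69.8919} rim 0.0392 j6 48.77
```

play_rows(xyz=[[0, 0, 0], [0, 0, 0], [0, 0, 0], [0, 0, 0], [0, 0, 0], [0, 0, 0], [0, 0, 0], [0, 0, 0], [0, 0, 0], [0, 0, 0]], delta_rot=[[0, 0, 0.5], [0, 0, 1], [0, 0, 1.5], [0, 0, 2], [0, 0, 2.5], [0, 0, 3], [0, 0, 3.5], [0, 0, 4], [0, 0, 4.5], [0, 0, 5]])

```text
time_s: 25.55
tcp_pos: [0.4975, -0.2009, 0.1625]
orientation: [180.0, 0.0, 95.3]
force: [-0.8, 0.5, 5.1]
opening: 0.0126
grip_force: 69.9
```

```bash
python3 o.py
```

```text
{'time_s': 25.55, 'tcp_pos': [0.4975, -0.2009, 0.1625], 'orientation': [179.9778, 0.0245, 95.2908], 'force': [-0.8402, 0.4995, 5.1217], 'wrist_torque': [-0.0121, 0.3144, 0.2162], 'grip_force': 69.9083} rim 0.0392 j6 53.76
```

play_rows(xyz=[[0, 0, 0], [0, 0, 0], [0, 0, 0], [0, 0, 0], [0, 0, 0], [0, 0, 0], [0, 0, 0], [0, 0, 0], [0, 0, 0], [0, 0, 0]], delta_rot=[[0, 0, 0.5], [0, 0, 1], [0, 0, 1.5], [0, 0, 2], [0, 0, 2.5], [0, 0, 3], [0, 0, 3.5], [0, 0, 4], [0, 0, 4], [0, 0, 4]])

```text
time_s: 26.38
tcp_pos: [0.4975, -0.2009, 0.1625]
orientation: [180.0, 0.0, 91.3]
force: [-1.4, 1.0, 6.0]
opening: 0.0127
grip_force: 69.9
```

```bash
python3 o.py
```

```text
{'time_s': 26.3833, 'tcp_pos': [0.4975, -0.2009, 0.1625], 'orientation': [179.9757, 0.023, 91.3075], 'force': [-1.3992, 0.9783, 6.0327], 'wrist_torque': [0.0348, 0.3411, 0.1325], 'grip_force': 69.9046} rim 0.0392 j6 57.75
```

play_rows(xyz=[[0, 0, 0], [0, 0, 0], [0, 0, 0], [0, 0, 0], [0, 0, 0], [0, 0, 0], [0, 0, 0], [0, 0, 0], [0, 0, 0], [0, 0, 0]], delta_rot=[[0, 0, 0.5], [0, 0, 1], [0, 0, 1.5], [0, 0, 2], [0, 0, 2.5], [0, 0, 3], [0, 0, 3.5], [0, 0, 4], [0, 0, 4], [0, 0, 4]])

```text
time_s: 27.22
tcp_pos: [0.4975, -0.2009, 0.1625]
orientation: [180.0, 0.0, 87.3]
force: [-1.5, -0.4, 5.8]
opening: 0.0125
grip_force: 69.9
```

```bash
python3 o.py
```

```text
{'time_s': 27.2167, 'tcp_pos': [0.4975, -0.2009, 0.1625], 'orientation': [179.9745, 0.0211, 87.3073], 'force': [-1.4608, -0.3503, 5.7856], 'wrist_torque': [0.0078, 0.3751, 0.149], 'grip_force': 69.9106} rim 0.0392 j6 61.75
```

play_rows(xyz=[[0, 0, 0], [0, 0, 0], [0, 0, 0], [0, 0, 0], [0, 0, 0], [0, 0, 0], [0, 0, 0], [0, 0, 0], [0, 0, 0], [0, 0, 0]], delta_rot=[[0, 0, 0.5], [0, 0, 1], [0, 0, 1.5], [0, 0, 2], [0, 0, 2.5], [0, 0, 3], [0, 0, 3.5], [0, 0, 4], [0, 0, 4], [0, 0, 4]])

```text
time_s: 28.05
tcp_pos: [0.4975, -0.2009, 0.1625]
orientation: [180.0, 0.0, 83.3]
force: [-0.9, -1.0, 6.3]
opening: 0.0133
grip_force: 69.9
```

```bash
python3 o.py
```

```text
{'time_s': 28.05, 'tcp_pos': [0.4975, -0.2009, 0.1625], 'orientation': [179.9758, 0.0184, 83.3073], 'force': [-0.9299, -1.0497, 6.3054], 'wrist_torque': [0.0117, 0.3225, 0.1821], 'grip_force': 69.9146} rim 0.0392 j6 65.75
```

play_rows(xyz=[[0, 0, 0], [0, 0, 0], [0, 0, 0], [0, 0, 0], [0, 0, 0], [0, 0, 0], [0, 0, 0], [0, 0, 0], [0, 0, 0], [0, 0, 0]], delta_rot=[[0, 0, 0.5], [0, 0, 1], [0, 0, 1.5], [0, 0, 2], [0, 0, 2.5], [0, 0, 3], [0, 0, 3.5], [0, 0, 4], [0, 0, 4], [0, 0, 4]])

```text
time_s: 28.88
tcp_pos: [0.4975, -0.2008, 0.1625]
orientation: [180.0, 0.0, 79.3]
force: [-0.7, -0.9, 6.0]
opening: 0.0126
grip_force: 69.9
```

```bash
python3 o.py
```

```text
{'time_s': 28.8833, 'tcp_pos': [0.4975, -0.2008, 0.1625], 'orientation': [179.9751, 0.0153, 79.3054], 'force': [-0.7483, -0.93, 6.036], 'wrist_torque': [0.0396, 0.3908, 0.2047], 'grip_force': 69.9213} rim 0.0392 j6 69.75
```

play_rows(xyz=[[0, 0, 0], [0, 0, 0], [0, 0, 0], [0, 0, 0], [0, 0, 0], [0, 0, 0], [0, 0, 0], [0, 0, 0], [0, 0, 0], [0, 0, 0]], delta_rot=[[0, 0, 0.5], [0, 0, 1], [0, 0, 1.5], [0, 0, 2], [0, 0, 2.5], [0, 0, 3], [0, 0, 3], [0, 0, 3], [0, 0, 3], [0, 0, 3]])

```text
time_s: 29.72
tcp_pos: [0.4975, -0.2008, 0.1625]
orientation: [180.0, 0.0, 76.3]
force: [-1.2, 0.2, 5.1]
opening: 0.0128
grip_force: 69.9
```

```bash
python3 o.py
```

```text
{'time_s': 29.7167, 'tcp_pos': [0.4975, -0.2008, 0.1625], 'orientation': [179.9746, 0.0152, 76.3109], 'force': [-1.217, 0.23, 5.0663], 'wrist_torque': [0.0197, 0.3099, 0.1349], 'grip_force': 69.9212} rim 0.0392 j6 72.74
```

play_rows(xyz=[[0, 0, 0], [0, 0, 0], [0, 0, 0], [0, 0, 0], [0, 0, 0], [0, 0, 0], [0, 0, 0], [0, 0, 0], [0, 0, 0], [0, 0, 0]], delta_rot=[[0, 0, 0.5], [0, 0, 1], [0, 0, 1.5], [0, 0, 2], [0, 0, 2.5], [0, 0, 3], [0, 0, 3], [0, 0, 3], [0, 0, 3], [0, 0, 3]])

```text
time_s: 30.55
tcp_pos: [0.4975, -0.2008, 0.1625]
orientation: [180.0, 0.0, 73.3]
force: [-0.5, 0.3, 5.5]
opening: 0.013
grip_force: 69.9
```

```bash
python3 o.py
```

```text
{'time_s': 30.55, 'tcp_pos': [0.4975, -0.2008, 0.1625], 'orientation': [179.9784, 0.0128, 73.3115], 'force': [-0.5244, 0.322, 5.5219], 'wrist_torque': [-0.04, 0.3718, 0.117], 'grip_force': 69.9264} rim 0.0392 j6 75.74
```

play_rows(xyz=[[0, 0, 0], [0, 0, 0], [0, 0, 0], [0, 0, 0], [0, 0, 0], [0, 0, 0], [0, 0, 0], [0, 0, 0], [0, 0, 0], [0, 0, 0]], delta_rot=[[0, 0, 0.5], [0, 0, 1], [0, 0, 1.5], [0, 0, 2], [0, 0, 2.5], [0, 0, 3], [0, 0, 3.5], [0, 0, 3.5], [0, 0, 3.5], [0, 0, 3.5]])

```text
time_s: 31.38
tcp_pos: [0.4975, -0.2008, 0.1625]
orientation: [180.0, 0.0, 69.8]
force: [-1.5, 1.3, 6.7]
opening: 0.0131
grip_force: 69.9
```

```bash
python3 o.py
```

```text
{'time_s': 31.3833, 'tcp_pos': [0.4975, -0.2008, 0.1625], 'orientation': [179.9752, 0.0114, 69.8137], 'force': [-1.5452, 1.2699, 6.6822], 'wrist_torque': [0.0856, 0.3966, 0.0893], 'grip_force': 69.9296} rim 0.0392 j6 79.24
```

play_rows(xyz=[[0, 0, 0], [0, 0, 0], [0, 0, 0], [0, 0, 0], [0, 0, 0], [0, 0, 0], [0, 0, 0], [0, 0, 0], [0, 0, 0], [0, 0, 0]], delta_rot=[[0, 0, 0.5], [0, 0, 1], [0, 0, 1.5], [0, 0, 2], [0, 0, 2.5], [0, 0, 3], [0, 0, 3], [0, 0, 3], [0, 0, 3], [0, 0, 3]])

```text
time_s: 32.22
tcp_pos: [0.4974, -0.2008, 0.1625]
orientation: [180.0, 0.0, 66.8]
force: [-1.0, -0.0, 6.3]
opening: 0.0127
grip_force: 69.9
```

```bash
python3 o.py
```

```text
{'time_s': 32.2167, 'tcp_pos': [0.4974, -0.2008, 0.1625], 'orientation': [179.9774, 0.0085, 66.8101], 'force': [-0.968, -0.0264, 6.3468], 'wrist_torque': [-0.0004, 0.3857, 0.1467], 'grip_force': 69.9339} rim 0.0392 j6 82.25
```

play_rows(xyz=[[0, 0, 0], [0, 0, 0], [0, 0, 0], [0, 0, 0], [0, 0, 0], [0, 0, 0], [0, 0, 0], [0, 0, 0], [0, 0, 0], [0, 0, 0]], delta_rot=[[0, 0, 0.5], [0, 0, 1], [0, 0, 1.5], [0, 0, 2], [0, 0, 2.5], [0, 0, 3], [0, 0, 3], [0, 0, 3], [0, 0, 3], [0, 0, 3]])

```text
time_s: 33.05
tcp_pos: [0.4974, -0.2008, 0.1625]
orientation: [180.0, 0.0, 63.8]
force: [-1.3, 0.5, 5.5]
opening: 0.0129
grip_force: 69.9
```

```bash
python3 o.py
```

```text
{'time_s': 33.05, 'tcp_pos': [0.4974, -0.2008, 0.1625], 'orientation': [179.9751, 0.0098, 63.8113], 'force': [-1.3199, 0.4729, 5.5236], 'wrist_torque': [-0.007, 0.3534, 0.1278], 'grip_force': 69.939} rim 0.0392 j6 85.24
```

Run:
```python
from h import *
o=ctrl.observe(); p=o['tcp_pos']; y=np.radians(o['orientation'][2]); s=cap('scene'); t=cap('top')
C=np.zeros((500,800,3),np.uint8)
def dr(c,x0,x1,y0,y1,w,h):
    a=cv2.resize(c['image'][y0:y1,x0:x1],(w,h),interpolation=2)
    for k in(-.055,.055):
        u,v=proj(c,[p[0]+k*np.cos(y),p[1]+k*np.sin(y),p[2]+.0187]); cv2.circle(a,(int((u-x0+.5)*w/(x1-x0)),int((v-y0+.5)*h/(y1-y0))),5,(0,0,255),1)
    return a
C[:,:400]=dr(s,130,210,100,200,400,500); C[:,400:]=dr(t,430,510,190,290,400,500)
cv2.imwrite('pics/c5.png',C)
```

```text
(no output)
```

View pics/c5.png

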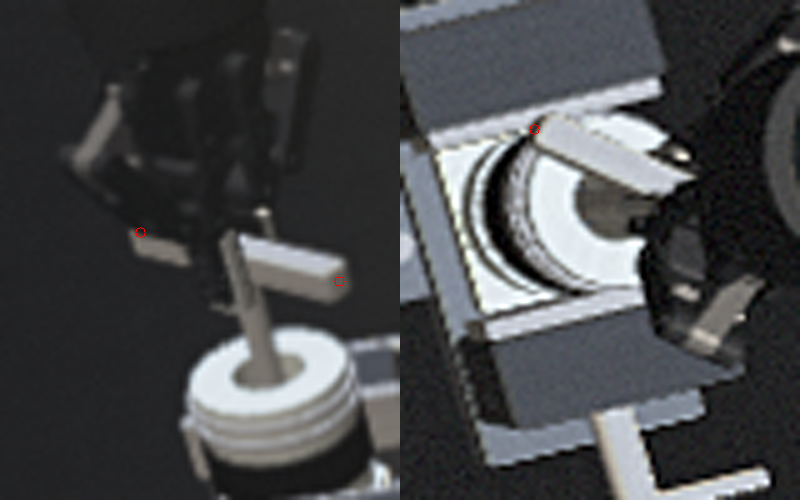

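The bar ends match the marks predicted from the gripper pose, so there is no slip, and the shank is central in the bore. I'll keep turning.

play_rows(xyz=[[0, 0, 0], [0, 0, 0], [0, 0, 0], [0, 0, 0], [0, 0, 0], [0, 0, 0], [0, 0, 0], [0, 0, 0], [0, 0, 0], [0, 0, 0]], delta_rot=[[0, 0, 0.5], [0, 0, 1], [0, 0, 1.5], [0, 0, 2], [0, 0, 2.5], [0, 0, 2.5], [0, 0, 2.5], [0, 0, 2.5], [0, 0, 2.5], [0, 0, 2.5]])

```text
time_s: 33.98
tcp_pos: [0.4974, -0.2008, 0.1625]
orientation: [180.0, 0.0, 61.3]
force: [-1.3, 0.5, 5.7]
opening: 0.0127
grip_force: 69.9
```

```bash
python3 o.py
```

```text
{'time_s': 33.9833, 'tcp_pos': [0.4974, -0.2008, 0.1625], 'orientation': [179.9785, 0.0066, 61.3103], 'force': [-1.324, 0.4849, 5.7247], 'wrist_torque': [0.0576, 0.3695, 0.162], 'grip_force': 69.9378} rim 0.0392 j6 87.74
```

play_rows(xyz=[[0, 0, 0], [0, 0, 0], [0, 0, 0], [0, 0, 0], [0, 0, 0], [0, 0, 0], [0, 0, 0], [0, 0, 0], [0, 0, 0], [0, 0, 0]], delta_rot=[[0, 0, 0.5], [0, 0, 1], [0, 0, 1.5], [0, 0, 2], [0, 0, 2.5], [0, 0, 2.5], [0, 0, 2.5], [0, 0, 2.5], [0, 0, 2.5], [0, 0, 2.5]])

```text
time_s: 34.82
tcp_pos: [0.4974, -0.2008, 0.1625]
orientation: [180.0, 0.0, 58.8]
force: [-1.2, 0.6, 5.2]
opening: 0.0127
grip_force: 69.9
```

```bash
python3 o.py
```

```text
{'time_s': 34.8167, 'tcp_pos': [0.4974, -0.2008, 0.1625], 'orientation': [179.9764, 0.0055, 58.8137], 'force': [-1.1649, 0.636, 5.2336], 'wrist_torque': [0.0511, 0.3978, 0.1231], 'grip_force': 69.9358} rim 0.0392 j6 90.24
```

play_rows(xyz=[[0, 0, 0], [0, 0, 0], [0, 0, 0], [0, 0, 0], [0, 0, 0], [0, 0, 0], [0, 0, 0], [0, 0, 0], [0, 0, 0], [0, 0, 0]], delta_rot=[[0, 0, 0.5], [0, 0, 1], [0, 0, 1.5], [0, 0, 2], [0, 0, 2], [0, 0, 2], [0, 0, 2], [0, 0, 2], [0, 0, 2], [0, 0, 2]])

```text
time_s: 35.65
tcp_pos: [0.4975, -0.2008, 0.1625]
orientation: [180.0, 0.0, 56.8]
force: [-1.5, -0.2, 5.5]
opening: 0.0124
grip_force: 70.0
```

```bash
cat > o2.py <<'E'
exec(open('o.py').read())
T=[]
for _ in range(6): c=cap('top'); T.append(ctrl.observe()['wrist_torque'][2])
print('tz',np.mean(T).round(3),np.round(T,3))
E
python3 - <<'E'
exec(open('o2.py').read())
s=cap('scene'); im=s['image']; p=o['tcp_pos']; y=np.radians(o['orientation'][2])
hsv=cv2.cvtColor(im,cv2.COLOR_BGR2HSV)
m=((hsv[...,2]>120)).astype(np.uint8)
b=t=None
# top-face edge of the bar: print bright spans along columns in region near the bar
u0,v0=proj(s,[p[0]-.055*np.cos(y),p[1]-.055*np.sin(y),p[2]+.0187]);u1,v1=proj(s,[p[0]+.055*np.cos(y),p[1]+.055*np.sin(y),p[2]+.0187])
print((u0,v0),(u1,v1))
for d in(-6,-3,0,3,6):
    print(d,[np.round(proj(s,[p[0]+k*np.cos(y+np.radians(d)),p[1]+k*np.sin(y+np.radians(d)),p[2]+.0187]),1).tolist() for k in(-.055,.055)])
C=cv2.resize(im[130:170,140:210],(770,440),interpolation=2); cv2.imwrite('pics/c6.png',C)
E
```

```text
{'time_s': 35.65, 'tcp_pos': [0.4975, -0.2008, 0.1625], 'orientation': [179.9746, 0.0052, 56.8236], 'force': [-1.4887, -0.1752, 5.4571], 'wrist_torque': [0.0207, 0.3857, 0.2269], 'grip_force': 69.9711} rim 0.0392 j6 92.23
tz 0.251 [0.24  0.291 0.209 0.3   0.249 0.217]
(np.float64(159.86268928948726), np.float64(144.59643864050022)) (np.float64(195.24154782109503), np.float64(157.33673251991848))
-6 [[162.0, 143.5], [193.1, 158.6]]
-3 [[160.9, 144.0], [194.2, 158.0]]
0 [[159.9, 144.6], [195.2, 157.3]]
3 [[158.8, 145.2], [196.2, 156.7]]
6 [[157.9, 145.8], [197.2, 156.0]]
```

View pics/c6.png

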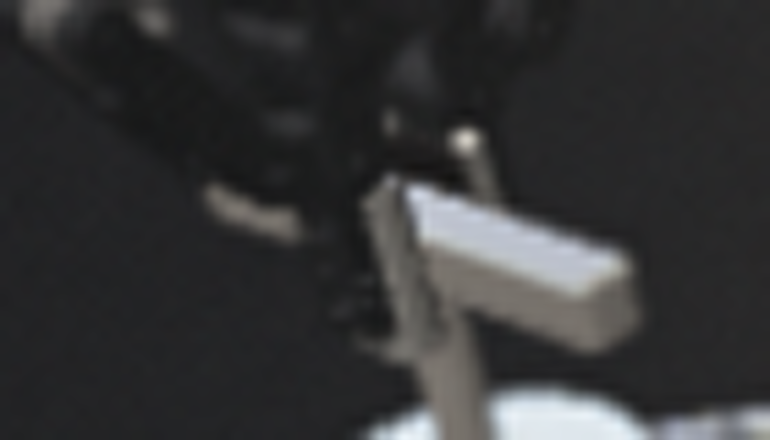

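The view shows the bar end at ≈(195.6,157.3), as predicted, so there is still no slip. Torque has climbed to 0.25, twice the running value. A small further turn should confirm the stop.

play_rows(xyz=[[0, 0, 0], [0, 0, 0], [0, 0, 0], [0, 0, 0], [0, 0, 0], [0, 0, 0], [0, 0, 0], [0, 0, 0], [0, 0, 0], [0, 0, 0]], delta_rot=[[0, 0, 0.5], [0, 0, 1], [0, 0, 1.5], [0, 0, 1.5], [0, 0, 1.5], [0, 0, 1.5], [0, 0, 1.5], [0, 0, 1.5], [0, 0, 1.5], [0, 0, 1.5]])

```text
time_s: 36.83
tcp_pos: [0.4974, -0.2008, 0.1625]
orientation: [180.0, 0.0, 55.3]
force: [-0.9, 0.6, 6.1]
opening: 0.013
grip_force: 70.0
```

```bash
python3 o2.py
```

```text
{'time_s': 36.8333, 'tcp_pos': [0.4974, -0.2008, 0.1625], 'orientation': [179.9786, 0.0028, 55.3299], 'force': [-0.8819, 0.6367, 6.0763], 'wrist_torque': [0.0437, 0.4084, 0.2918], 'grip_force': 70.0081} rim 0.0392 j6 93.73
tz 0.308 [0.292 0.332 0.293 0.284 0.355 0.291]
```

Stop confirmed: torque is 0.31 against about 0.13 running. I'll back off into the play and draw the key out.

play_rows(xyz=[[0, 0, 0], [0, 0, 0], [0, 0, 0], [0, 0, 0], [0, 0, 0], [0, 0, -1], [0, 0, -3], [0, 0, -6], [0, 0, -9], [0, 0, -12]], delta_rot=[[0, 0, -2], [0, 0, -4], [0, 0, -6], [0, 0, -8], [0, 0, -9], [0, 0, -9], [0, 0, -9], [0, 0, -9], [0, 0, -9], [0, 0, -9]])

```text
time_s: 37.97
tcp_pos: [0.4974, -0.2007, 0.1742]
orientation: [-180.0, -0.0, 64.3]
force: [0.2, -0.6, -3.1]
opening: 0.0129
grip_force: 68.6
```

```bash
python3 o.py
```

```text
{'time_s': 37.9667, 'tcp_pos': [0.4974, -0.2007, 0.1742], 'orientation': [-179.9712, -0.0064, 64.2639], 'force': [0.2232, -0.5781, -3.0931], 'wrist_torque': [0.0021, 0.0649, -0.0558], 'grip_force': 68.5663} rim 0.0509 j6 84.79
```

play_rows(xyz=[[0, 0, -6], [0, 0, -16], [0, 0, -28], [0, 0, -40], [0, 0, -54], [0, 0, -68], [0, 0, -82], [0, 0, -96], [0, 0, -106], [0, 0, -110]], delta_rot=[[0, 0, 0], [0, 0, 0], [0, 0, 0], [0, 0, 0], [0, 0, 0], [0, 0, 0], [0, 0, 0], [0, 0, 0], [0, 0, 0], [0, 0, 0]])

```text
time_s: 38.8
tcp_pos: [0.4978, -0.201, 0.2863]
orientation: [179.8, 0.0, 64.3]
force: [-0.5, -0.1, -3.7]
opening: 0.0128
grip_force: 68.6
```

play_rows(xyz=[[0, 0, 0], [0, 0, 0], [0, 0, 0], [0, 0, 0], [0, 0, 0], [0, 0, 0], [0, 0, 0], [0, 0, 0], [0, 0, 0], [0, 0, 0]], delta_rot=[[0, 0, -6], [0, 0, -12], [0, 0, -18], [0, 0, -24], [0, 0, -30], [0, 0, -36], [0, 0, -42], [0, 0, -48], [0, 0, -54], [0, 0, -60]])

```text
time_s: 39.63
tcp_pos: [0.4973, -0.2007, 0.2839]
orientation: [-180.0, -0.0, 124.6]
force: [-0.8, 0.6, -3.6]
opening: 0.0131
grip_force: 68.6
```

play_rows(xyz=[[0, 0, 0], [0, 0, 0], [0, 0, 0], [0, 0, 0], [0, 0, 0], [0, 0, 0], [0, 0, 0], [0, 0, 0], [0, 0, 0], [0, 0, 0]], delta_rot=[[0, 0, -6.5], [0, 0, -13], [0, 0, -19.5], [0, 0, -26], [0, 0, -32.5], [0, 0, -39], [0, 0, -45.5], [0, 0, -52], [0, 0, -58], [0, 0, -59]])

```text
time_s: 40.47
tcp_pos: [0.4973, -0.2007, 0.2839]
orientation: [180.0, -0.0, -176.4]
force: [-0.1, -0.3, -2.8]
opening: 0.0131
grip_force: 68.6
```

Run:
```python
exec(open('o.py').read())
R=Ro.from_euler('xyz',o['orientation'],degrees=True).as_matrix()
print(R.T@(np.array([.5099,.2753,o['tcp_pos'][2]])-o['tcp_pos'])*1000)
```

```text
{'time_s': 40.4667, 'tcp_pos': [0.4973, -0.2007, 0.2839], 'orientation': [179.9785, -0.029, -176.4451], 'force': [-0.1274, -0.258, -2.7955], 'wrist_torque': [0.0301, -0.0032, 0.0214], 'grip_force': 68.592} rim 0.1606 j6 -34.5
[-4.20856098e+01  4.74280669e+02  1.56981955e-01]
```

play_rows(xyz=[[-1, 12, 0], [-3, 36, 0], [-6, 67, 0], [-9, 100, 0], [-12, 133, 0], [-15, 166, 0], [-18, 199, 0], [-21, 232, 0], [-24, 265, 0], [-26, 298, 0]], delta_rot=[[0, 0, 0], [0, 0, 0], [0, 0, 0], [0, 0, 0], [0, 0, 0], [0, 0, 0], [0, 0, 0], [0, 0, 0], [0, 0, 0], [0, 0, 0]])

```text
time_s: 41.3
tcp_pos: [0.5058, 0.1004, 0.2843]
orientation: [180.0, 0.0, -176.9]
force: [1.1, 0.3, -4.0]
opening: 0.0127
grip_force: 68.6
```

play_rows(xyz=[[-3, 30, 0], [-5, 60, 0], [-8, 90, 0], [-11, 120, 0], [-13, 145, 0], [-15, 163, 0], [-16, 172, 0], [-16, 176, 0], [-16, 176, 0], [-16, 176, 0]], delta_rot=[[0, 0, 0], [0, 0, 0], [0, 0, 0], [0, 0, 0], [0, 0, 0], [0, 0, 0], [0, 0, 0], [0, 0, 0], [0, 0, 0], [0, 0, 0]])

```text
time_s: 42.13
tcp_pos: [0.5121, 0.2743, 0.2842]
orientation: [-180.0, -0.0, -176.8]
force: [-0.2, -0.2, -3.4]
opening: 0.0127
grip_force: 68.7
```

play_rows(xyz=[[0, 0, 6], [0, 0, 16], [0, 0, 28], [0, 0, 40], [0, 0, 52], [0, 0, 64], [0, 0, 76], [0, 0, 86], [0, 0, 92], [0, 0, 95]], delta_rot=[[0, 0, 0], [0, 0, 0], [0, 0, 0], [0, 0, 0], [0, 0, 0], [0, 0, 0], [0, 0, 0], [0, 0, 0], [0, 0, 0], [0, 0, 0]])

```text
time_s: 42.97
tcp_pos: [0.5119, 0.2743, 0.1879]
orientation: [-180.0, -0.1, -176.8]
force: [0.7, -0.0, -3.3]
opening: 0.0129
grip_force: 68.6
```

Run:
```python
exec(open('o.py').read())
s=cap('scene'); t=cap('top'); p=o['tcp_pos']; C=np.zeros((500,800,3),np.uint8)
C[:,:400]=cv2.resize(s['image'][120:220,330:430],(400,500),interpolation=2); C[:400,400:]=cv2.resize(t['image'][190:270,215:295],(400,400),interpolation=2)
cv2.imwrite('pics/c7.png',C)
```

```text
{'time_s': 42.9667, 'tcp_pos': [0.5119, 0.2743, 0.1879], 'orientation': [-179.9736, -0.085, -176.762], 'force': [0.7421, -0.0435, -3.3069], 'wrist_torque': [-0.0263, -0.0444, -0.0005], 'grip_force': 68.5678} rim 0.0646 j6 16.67
```

View pics/c7.png

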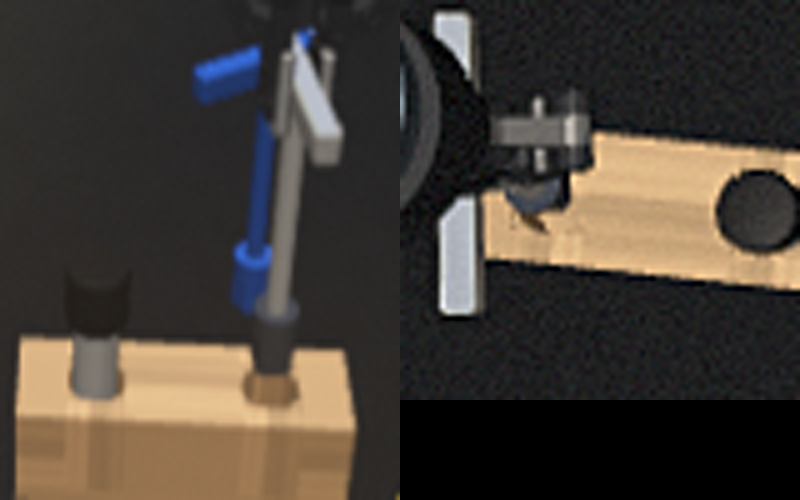

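The socket is just above the hole (scene socket bottom ≈(398,193), hole (397,197)), about 2 mm toward +x. I'll correct that and lower.

play_rows(xyz=[[2, 1, 0], [2, 1, 0], [2, 1, 6], [2, 1, 14], [2, 1, 22], [2, 1, 30], [2, 1, 37], [2, 1, 42], [2, 1, 46], [2, 1, 48]], delta_rot=[[0, 0, 0], [0, 0, 0], [0, 0, 0], [0, 0, 0], [0, 0, 0], [0, 0, 0], [0, 0, 0], [0, 0, 0], [0, 0, 0], [0, 0, 0]])

```text
time_s: 43.9
tcp_pos: [0.51, 0.2757, 0.1404]
orientation: [-180.0, -0.0, -176.7]
force: [-0.7, 0.5, -3.7]
opening: 0.0132
grip_force: 68.7
```

```bash
python3 o.py
```

```text
{'time_s': 43.9, 'tcp_pos': [0.51, 0.2757, 0.1404], 'orientation': [-179.9843, -0.0427, -176.7204], 'force': [-0.6997, 0.522, -3.6588], 'wrist_torque': [-0.0155, -0.0323, -0.0514], 'grip_force': 68.6999} rim 0.0171 j6 16.83
```

play_rows(xyz=[[0, 0, 2], [0, 0, 4], [0, 0, 6], [0, 0, 7], [0, 0, 8], [0, 0, 9], [0, 0, 9.7], [0, 0, 9.7], [0, 0, 9.7], [0, 0, 9.7]], delta_rot=[[0, 0, 0], [0, 0, 0], [0, 0, 0], [0, 0, 0], [0, 0, 0], [0, 0, 0], [0, 0, 0], [0, 0, 0], [0, 0, 0], [0, 0, 0]])

```text
time_s: 44.73
tcp_pos: [0.5102, 0.2758, 0.1316]
orientation: [180.0, 0.0, -176.7]
force: [-0.1, 0.5, -3.8]
opening: 0.0129
grip_force: 68.7
```

```bash
python3 o.py
```

```text
{'time_s': 44.7333, 'tcp_pos': [0.5102, 0.2758, 0.1316], 'orientation': [180.0, 0.0076, -176.7221], 'force': [-0.1468, 0.5303, -3.7863], 'wrist_torque': [0.0176, -0.0163, 0.0359], 'grip_force': 68.6997} rim 0.0083 j6 16.83
```

play_rows(xyz=[[0, 0, 0.3], [0, 0, 0.6], [0, 0, 0.9], [0, 0, 1.2], [0, 0, 1.5], [0, 0, 1.5], [0, 0, 1.5], [0, 0, 1.5], [0, 0, 1.5], [0, 0, 1.5]], delta_rot=[[0, 0, 0], [0, 0, 0], [0, 0, 0], [0, 0, 0], [0, 0, 0], [0, 0, 0], [0, 0, 0], [0, 0, 0], [0, 0, 0], [0, 0, 0]])

```text
time_s: 45.57
tcp_pos: [0.5105, 0.2759, 0.1305]
orientation: [180.0, 0.1, -176.7]
force: [-0.5, -0.3, 5.8]
opening: 0.0126
grip_force: 69.9
```

```bash
python3 o.py
```

```text
{'time_s': 45.5667, 'tcp_pos': [0.5105, 0.2759, 0.1305], 'orientation': [179.9839, 0.056, -176.7204], 'force': [-0.5077, -0.3311, 5.805], 'wrist_torque': [-0.0742, 0.2561, -0.0411], 'grip_force': 69.9026} rim 0.0072 j6 16.82
```

Seated on the floor at the original height. I'll relieve the load, open and retreat.

play_rows(xyz=[[0, 0, -0.7], [0, 0, -0.7], [0, 0, -0.7], [0, 0, -0.7], [0, 0, -0.7], [0, 0, -0.7], [0, 0, -0.7], [0, 0, -0.7], [0, 0, -0.7], [0, 0, -0.7]], delta_rot=[[0, 0, 0], [0, 0, 0], [0, 0, 0], [0, 0, 0], [0, 0, 0], [0, 0, 0], [0, 0, 0], [0, 0, 0], [0, 0, 0], [0, 0, 0]])

```text
time_s: 46.4
tcp_pos: [0.5101, 0.2757, 0.1306]
orientation: [-180.0, -0.0, -176.7]
force: [-1.2, -0.6, -1.5]
opening: 0.0129
grip_force: 69.1
```

play_rows(xyz=[[0, 0, 0], [0, 0, 0], [0, 0, 0], [0, 0, 0], [0, 0, 0], [0, 0, 0], [0, 0, 0], [0, 0, 0], [0, 0, 0], [0, 0, 0]], delta_rot=[[0, 0, 0], [0, 0, 0], [0, 0, 0], [0, 0, 0], [0, 0, 0], [0, 0, 0], [0, 0, 0], [0, 0, 0], [0, 0, 0], [0, 0, 0]], claw=0)

```text
time_s: 47.23
tcp_pos: [0.5102, 0.2757, 0.1307]
orientation: [180.0, 0.0, -176.7]
force: [-0.6, 0.6, 0.1]
opening: 0.0853
grip_force: 0.0
```

play_rows(xyz=[[0, 0, -4], [0, 0, -12], [0, 0, -24], [0, 0, -38], [0, 0, -54], [0, 0, -70], [0, 0, -86], [0, 0, -102], [0, 0, -114], [0, 0, -120]], delta_rot=[[0, 0, 0], [0, 0, 0], [0, 0, 0], [0, 0, 0], [0, 0, 0], [0, 0, 0], [0, 0, 0], [0, 0, 0], [0, 0, 0], [0, 0, 0]])

```text
time_s: 48.07
tcp_pos: [0.5106, 0.2759, 0.2532]
orientation: [179.9, 0.2, -176.7]
force: [0.7, -0.5, 0.2]
opening: 0.0853
grip_force: 0.0
```

Run:
```python
exec(open('o.py').read())
s=cap('scene'); cv2.imwrite('pics/c8.png',s['image'])
```

```text
{'time_s': 48.0667, 'tcp_pos': [0.5106, 0.2759, 0.2532], 'orientation': [179.9488, 0.1628, -176.7213], 'force': [0.6636, -0.5089, 0.2144], 'wrist_torque': [-0.0052, -0.0266, -0.0321], 'grip_force': 0.0} rim 0.1299 j6 16.82
```

View pics/c8.png

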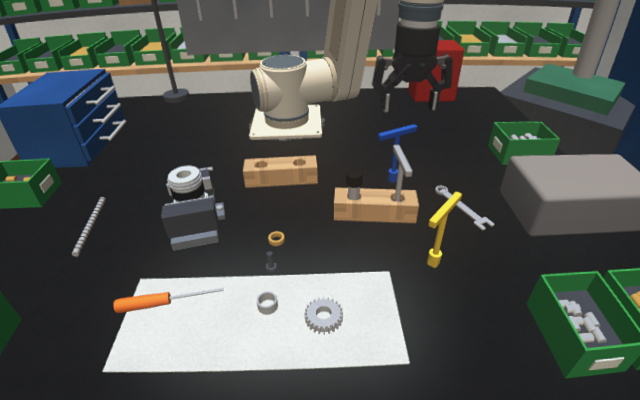

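The key stands upright in its hole (bar ≈(402,160), as at the start), everything else is in place, and the gripper is clear.

```bash
python3 -c "
from rig import ctrl
print(ctrl.finish_job())"
```

```text
the job is handed in; nothing more can be done
None
```

Job done and handed in: the stem was turned clockwise until the torque climbed to about 0.31 N m (running about 0.13), and the key is back upright, fully down in its hole, with nothing else seen to have moved.

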